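Clamp the fitting format plate in the changeover fixture

TASK

Get the next format plate of the blister packer clamped: swing the fixture's cam lever fully open to its stop, set the one of the two format plates that fits between the cheeks flat on the bed (set it down, do not drop it) and let go of it, then push the lever through its quarter turn right to the locked stop, so that its cam holds the plate against the back fence. Leave everything else on the bench where it is.

Things in the scene. Friction and masses are not known exactly. Their poses are not given: they have to be found in the camera images.
- fixture: Grey fixture, fixed to the bench; place and yaw vary. Origin on the bench under the bed's middle. Base block x -75 to +75, y -110 to +55 mm, 20 mm high; its top is the bed. On it, 12 mm high (tops 32 mm above the bench): two steel cheeks, inner faces at x = -50 and +50, y -30 to +35, and the back fence, face at y = +35.4. Two 8 mm stop pins rise 42 mm above the bed at (34, -56) and (-11, -100).
- bed (a point): Middle of the bed surface, 20 mm above the bench, axes as the fixture's. A clamped plate's underside centre lies here (5 mm play each way along x). Between the smooth steel cam, at the bed's -y side, and the fence 81 mm are free in y with the lever open, 70.8 mm with it locked: closing it pushes a 70 mm plate against the fence.
- cam_lever (a joint): Angle of the cam lever about its upright pivot, rad: 0 = fully open, handle pointing to the fixture's -y; 1.571 = locked, handle to the fixture's +x; grows counter-clockwise seen from above. Hard stops at both ends. Stays where it is left; about 2 N at the knob moves it. Starts locked or up to 0.5 rad short of locked.
- lever_pivot (a point): Point on the lever's upright pivot at the height of the handle's middle, 56 mm above the bench; 67.4 mm to the fixture's -y of the bed's middle. Fixed to the fixture, axes as the fixture's.
- lever_knob (a point): Middle of the round black knob on the lever's end, 102.5 mm from the pivot, 56 mm above the bench: 24 mm thick, reaching 80 to 125 mm from the pivot along the handle. The point's -y points outward. The steel handle is 14 mm wide, 12 mm high; under it are only the base near the pivot and the bench beyond. Can be pushed with closed fingers beside it or pinched from above.
- plate_short: Format plate that fits: loose aluminium slab 90 (x) by 70 (y) mm, 16 mm thick, a row of three dark round pockets each side of an upright grip rib across the middle of its top: rib 16 mm thick (x), 50 mm long (y), 32 mm high (top 48 mm above the underside). Origin at the underside's centre; a half turn makes no difference. About 0.34 kg. Lies flat on the bench.
- plate_long: The other format plate, too long for the fixture: 112 mm (x) by 70 mm (y), otherwise the same, with two rows of pockets on each side of the rib. To be left alone. The two plates change places from start to start.
- bottle: White cleaner bottle with blue cap, 66 mm in diameter, 190 mm tall, standing. Leave alone. Origin at underside centre.
- wrench: Steel wrench, 180 mm long, lying on the bench. Leave alone. Origin at its middle's underside.
- brush: Flat cleaning brush with wooden handle, 200 mm long, lying on the bench. Leave alone. Origin at its middle's underside.
- tape: Roll of paper tape lying flat, 90 mm in diameter, 25 mm high. Leave alone. Origin at underside centre.
- reel: Reel of aluminium foil standing on end, 116 mm in diameter, 80 mm high. Leave alone. Origin at underside centre.
- carton: Small closed cardboard carton, 70 x 110 x 50 mm. Leave alone. Origin at underside centre.
There are look-alikes about, which are no part of the job. Leave any turquoise look-alike of the plate_short alone.

How it is judged:
On the way, in this order (a step that is already met when the one before it is completed fails the run):
1. the lever is swung fully open, to within 0.1 rad of its open stop (value of joint cam_lever below 0.1 rad), for 0.2 s.
2. the short plate lies flat on the bed between the cheeks, released, with the lever still open (x of plate_short in the frame of bed between -0.0075 and 0.0075 m and z of plate_short in the frame of bed between -0.003 and 0.003 m and angle between plate_short's own z axis and vertical below 0.08 rad and contact force between the fingers and plate_short below 0.2 N and y of plate_short in the frame of bed between -0.013 and 0.003 m and value of joint cam_lever below 0.2 rad), for 0.2 s.
At the end, for the whole second after the job is handed in: The lever is at its locked stop (within 0.07 rad of 1.571); the short plate lies flat and still on the bed (underside within 3 mm of the bed, tilt under 0.08 rad), square to the fence within 0.06 rad, within 3 mm of the clamped place along y and 7.5 mm along x, and is not held (x of plate_short in the frame of bed between -0.0075 and 0.0075 m and z of plate_short in the frame of bed between -0.003 and 0.003 m and angle between plate_short's own z axis and vertical below 0.08 rad and contact force between the fingers and plate_short below 0.2 N and y of plate_short in the frame of bed between -0.003 and 0.003 m and angle between the y axis of plate_short and the y axis of bed, either way round below 0.06 rad and value of joint cam_lever above 1.5 rad and linear speed of plate_short below 0.01 m/s); the robot touches nothing.
It fails at once if the longer plate is moved more than 30 mm (distance of plate_long from where it was at the start of the episode above 0.03 m).
It fails at once if the bottle, wrench, brush, tape roll, foil reel or carton is moved more than 30 mm (distance of any of bottle, wrench, brush, tape, reel, carton from where it was at the start of the episode above 0.03 m).
It fails at once if the plate is dropped or flung (faster than 0.6 m/s while not held, a fall of about 18 mm) (linear speed of plate_short above 0.6 m/s and contact force between the fingers and plate_short below 0.1 N).
It also fails if it takes over 64 s, if anything falls off the work surface, if the arm or the gripper's body presses on something with over 40 N, if the wrist force passes 120 N, or if a joint passes its speed limit or range.

ROBOT

A 7-joint arm with a two-finger parallel gripper is mounted at the origin on the work surface. World frame = base frame: x ahead of the robot, y to its left, z up, the work surface at z = 0. Lengths are in m, angles in rad, forces in N, time in s.
With the tool pointing down it reaches from about 0.425 to 0.925 m from the base axis. Payload 6.8 kg.
Tool frame: the origin (TCP) lies midway between the tips of the shut fingers; the grasp point (between the pads) lies 19 mm behind it (robot.tcp_to_grasp is the distance from the TCP to the grasp point, in m); z points along the fingers, y is the direction in which the jaws open and shut (so a half turn about z gives the same grasp; the last joint's range is limited). The gripper opens to 88 mm and grips with 3 to 60 N. Pads are 20 mm wide; open, the fingers measure 115 mm over their backs; the gripper's body (75 mm by 178 mm) begins 61 mm behind the grasp point.
Start: joints at [-1.356, 0.477, 0.022, 1.555, -0.011, 1.109, -0.083], TCP at [0.214, 0.64, 0.2] pointing down, gripper open.
Joint ranges: [-2.96, 2.96], [-0.34, 2.1], [-1.41, 1.46], [0.24, 2.44], [-1.37, 4.51], [0.17, 1.92], [-2.96, 2.96]. Speed limits (rad/s): [2.39, 2.39, 3.14, 3.14, 3.14, 3.14, 3.14].

INTERFACE

Orientations are given as a rotation vector (axis times angle).
In Python, from cell import robot, eyes gives the robot as it stands.
- The arm moves only by the shell command python3 -m jog 'ROWS'. ROWS is text: rows parted by semicolons, each of 7 numbers parted by spaces: the shift along the world's x, y, z in cm, then the turn, a rotation vector about the world's x, y, z in degrees, then the opening, from 0 (shut) to 1 (fully open). In form: dx dy dz rx ry rz jaw; .... A call has exactly 8 rows; each row is the pose to reach, as a shift and turn from the pose commanded when the call began; what a row does not reach only later rows make up. A row lasts 1/10 s, in which the tool goes at most 50 mm and 8.59 degrees, less where a joint would pass 70% of its speed; a pose out of reach is approached as far as the arm can. A call with a gripper value outside its range is refused whole. The fingers move at their own pace and stop on an object; the grip force is fixed at half the most. Time passes only in rows, so rows that repeat a pose let the fingers close, or fill a call up. It gives the time, the measured TCP pose, the force and the opening at its end, in the units of the state.
- robot.read_state(): the state, without advancing time (a new reading comes with each control period).
- eyes.get_image(name): name is "scene" or "top" or "wrist"; returns a dict with "image" (480x640x3 uint8, red, green, blue), "K" (3x3 intrinsics, pixels), "rvec" (rotation vector, rad) and "tvec" (3), from world to camera coordinates, as OpenCV has them. Camera axes: x right, y down, z forward; pixel columns grow to the right and rows downward; lengths in m; the calibration is good to about 2 mm. A picture is of the moment at which its call begins. There is no depth.
- robot.hand_in(): hands the job in, once; it reports no verdict.
The state is a dict: "t": time; "joint_pos": joint angles; "qvel": joint speeds; "tau": joint torques, N m; "tcp_pos": TCP position; "ee_rot": TCP orientation; "force": force on the tool from outside, world axes, zero at the start; "wrist_torque": the same for the moment, N m; "finger_gap": finger opening in m.
Only numpy, scipy, OpenCV 4.12 (cv2) and the standard library are available. Lean on these libraries where they do the work, as an engineer would, in place of code of your own. Each camera call takes 0.05 s, during which the arm holds its last target.

## Working session

There is one attempt and no reset: what is moved stays moved. The work goes in short steps, Python scripts to look and compute and a shell command to move; the robot and the scene stay as the last step left them, time stands still between calls to the robot, and variables do not carry over. Pictures are saved under pics/ and viewed, and the job is handed in when it is done.

```bash
mkdir -p pics; ls; python3 - <<'E'
from cell import robot, eyes
import cv2
for n in("scene","top","wrist"):
    d=eyes.get_image(n); cv2.imwrite(f"pics/{n}0.png",d["image"][:,:,::-1])
    import numpy as np
    R=cv2.Rodrigues(np.array(d["rvec"]))[0]; print(n,d["K"].tolist() if hasattr(d["K"],'tolist') else d["K"],(-R.T@np.array(d["tvec"])).round(3),R[2].round(2))
s=robot.read_state(); print(s)
E
```

```text
pics
scene [[478.36032817225293, 0.0, 316.84560349294986], [0.0, 478.36032817225293, 238.9975226782057], [0.0, 0.0, 1.0]] [ 1.233 -0.347  0.844] [-0.61  0.36 -0.71]
top [[512.7611134756359, 0.0, 332.8167231027683], [0.0, 512.7611134756359, 243.4917823749529], [0.0, 0.0, 1.0]] [0.467 0.049 1.064] [ 0.11 -0.02 -0.99]
wrist [[344.7766150634058, 0.0, 316.1401553531995], [0.0, 344.7766150634058, 243.03079926991433], [0.0, 0.0, 1.0]] [0.145 0.663 0.383] [ 0.25 -0.09 -0.96]
{'t': 0.15, 'joint_pos': array([-1.35610559,  0.4776356 ,  0.02232152,  1.55613173, -0.01150356,
        1.10933211, -0.08311373]), 'qvel': array([-0.0005614 , -0.00273649,  0.00044365, -0.00151405, -0.00141538,
        0.00159552, -0.00094562]), 'tau': array([ 1.83222575e-03, -5.83290517e+01,  1.53640073e+00, -2.72879380e+01,
       -5.42670256e-02,  1.45422728e-02,  8.64131243e-05]), 'tcp_pos': array([0.21396072, 0.63969964, 0.19902671]), 'ee_rot': array([-5.04777426e-01, -3.10063137e+00,  2.15504706e-03]), 'force': array([-0.2527071 ,  0.60250722,  0.81460897]), 'wrist_torque': array([-0.0501061 , -0.01999405, -0.02339459]), 'finger_gap': 0.08775498070861013}
```

View pics/scene0.png

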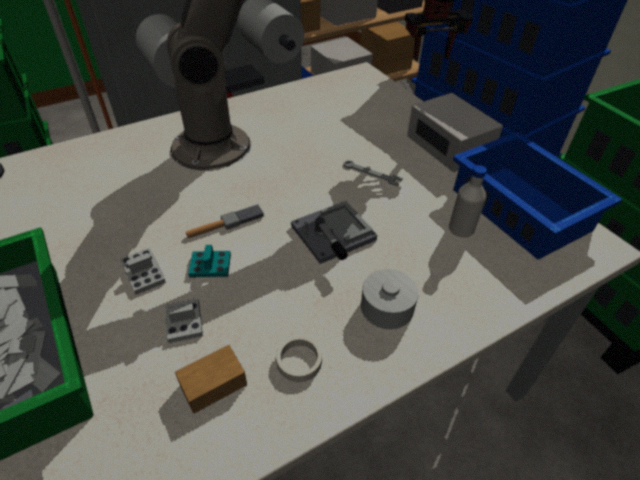

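View pics/top0.png

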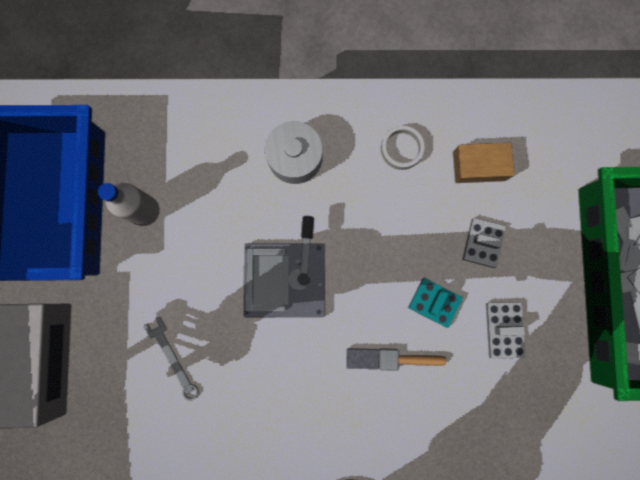

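View pics/wrist0.png

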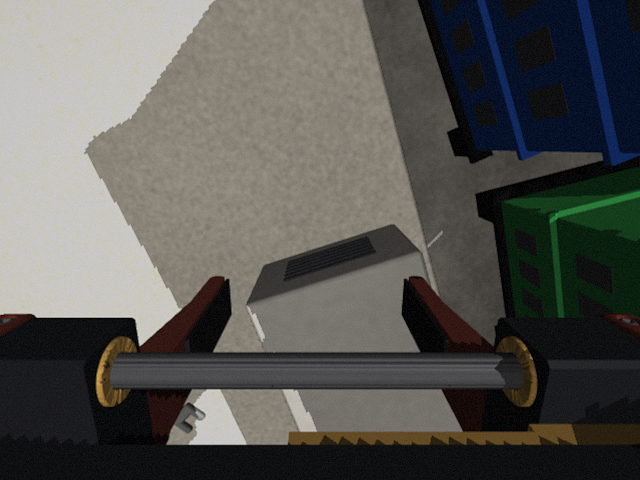

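```bash
cat > h.py <<'E'
import numpy as np, cv2
from cell import robot, eyes
def cam(n):
    d=eyes.get_image(n); d["R"]=cv2.Rodrigues(np.array(d["rvec"],float))[0]; d["t"]=np.array(d["tvec"],float).ravel(); d["K"]=np.array(d["K"]); return d
def w(d,u,v,z):
    C=-d["R"].T@d["t"]; r=d["R"].T@np.linalg.solve(d["K"],np.array([u,v,1.]))
    return C+r*(z-C[2])/r[2]
def proj(d,P):
    p=d["K"]@(d["R"]@np.array(P,float)+d["t"]); return p[:2]/p[2]
def fx(yaw,org,p):
    c,s=np.cos(yaw),np.sin(yaw); return np.array([org[0]+c*p[0]-s*p[1],org[1]+s*p[0]+c*p[1],p[2]])
E
python3 - <<'E'
from h import *
d=cam("top"); im=d["image"][:,:,::-1]
a=cv2.resize(im[205:330,235:345],None,fx=5,fy=5,interpolation=cv2.INTER_CUBIC)
b=cv2.resize(im[205:370,400:535],None,fx=3.6,fy=3.6,interpolation=cv2.INTER_CUBIC)
cv2.imwrite("pics/c1.png",a[:600]);cv2.imwrite("pics/c2.png",b)
E
```

```text
(no output)
```

View pics/c1.png

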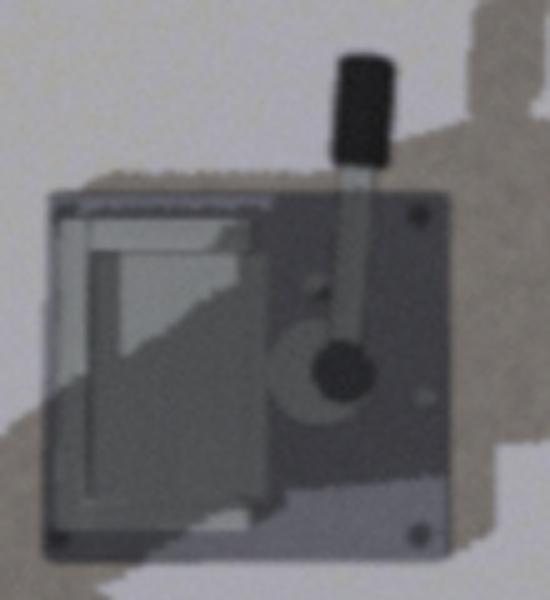

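View pics/c2.png

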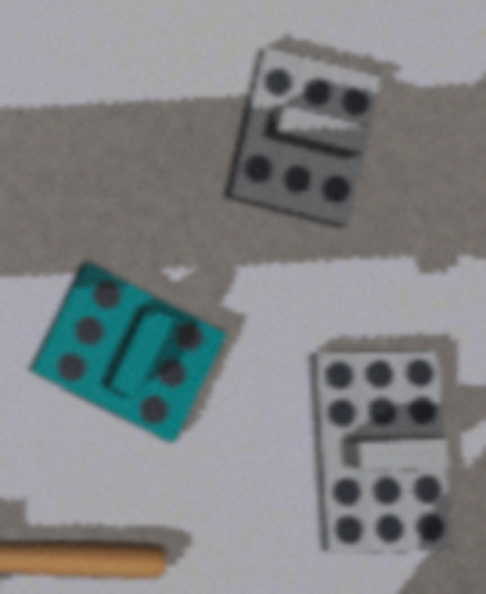

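```bash
cat >> h.py <<'E'
def fitpose(d,model,px,init,fixed=None):
    from scipy.optimize import least_squares
    f=lambda q: np.concatenate([proj(d,fx(q[2],q[:2],m))-p for m,p in zip(model,px)])
    r=least_squares(f,init); return r.x, r.fun.reshape(-1,2)
def wire(im,d,q,segs,s,off,col):
    for a,b in segs:
        A=(proj(d,fx(q[2],q[:2],a))+.5-off)*s-.5;B=(proj(d,fx(q[2],q[:2],b))+.5-off)*s-.5
        cv2.line(im,tuple(A.astype(int)),tuple(B.astype(int)),col,1)
def box(x0,x1,y0,y1,z):
    c=[(x0,y0,z),(x1,y0,z),(x1,y1,z),(x0,y1,z)]; return [(np.array(c[i])/1e3,np.array(c[(i+1)%4])/1e3) for i in range(4)]
FIX=box(-75,75,-110,55,20)+box(-50,50,-30,35.4,32)+box(-75,75,-110,55,0)
PL=box(-45,45,-35,35,16)+box(-8,8,-25,25,48)
E
python3 - <<'E'
from h import *
d=cam("top"); im=d["image"][:,:,::-1]
o=np.array([235,205]); P=lambda l:[ (np.array(p)+.5)/5-.5+o for p in l]
# base top right edge corners & pins tops, pivot top
mod=np.array([(75,-110,20),(-75,-110,20),(34,-56,62),(-11,-100,62)])/1e3
px=P([(448,194),(448,560),(315,284),(427,396)])
q,r=fitpose(d,mod,px,[.47,.1,0]); print(q,np.degrees(q[2]),r.round(1).tolist())
a=cv2.resize(im[205:330,235:345],None,fx=5,fy=5,interpolation=cv2.INTER_CUBIC)
wire(a,d,q,FIX,5,o,(0,255,0))
cv2.imwrite("pics/c3.png",a[:600])
o2=np.array([400,205]);
px=[(np.array(p)+.5)/3.6-.5+o2 for p in [(262,50),(380,75),(346,225),(232,195)]]
# long side x(90): from top edge to bottom edge; plate +x up
mod=np.array([(45,35,16),(45,-35,16),(-45,-35,16),(-45,35,16)])/1e3
q2,r=fitpose(d,mod,px,[.5,-.25,-.2]); print(q2,np.degrees(q2[2]),r.round(1).tolist())
b=cv2.resize(im[205:370,400:535],None,fx=3.6,fy=3.6,interpolation=cv2.INTER_CUBIC)
wire(b,d,q2,PL,3.6,o2,(0,255,0)); cv2.imwrite("pics/c4.png",b)
k=[(np.array(p)+.5)/5-.5+o for p in [(367,75),(361,145)]]
print([w(d,*p,.062).round(4) for p in k], w(d,*P([(343,371)])[0],.066).round(4))
E
```

```text
[ 0.51373501  0.1528328  -0.0107405 ] -0.6153853203205033 [[0.5, -0.5], [0.4, 0.2], [-0.4, -0.2], [-0.4, 0.5]]
[ 0.58609231 -0.28874378 -0.25234751] -14.458447358206893 [[0.0, -1.0], [-0.0, 0.1], [0.7, 0.4], [-0.7, 0.6]]
[array([0.6293, 0.0748, 0.062 ]), array([0.6014, 0.0773, 0.062 ])] [0.5125 0.0847 0.066 ]
```

View pics/c3.png

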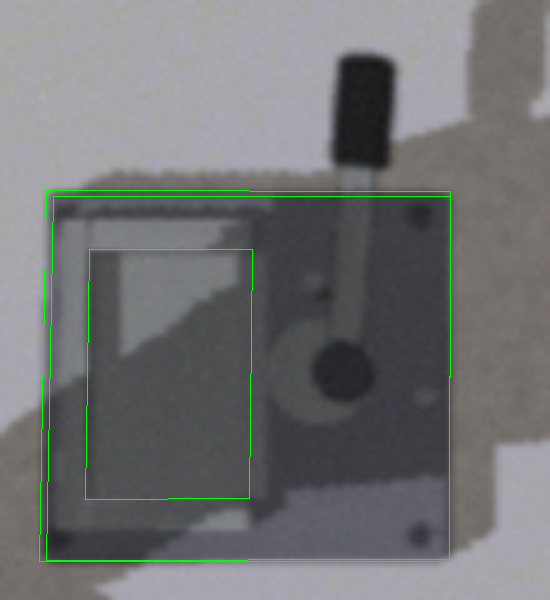

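View pics/c4.png

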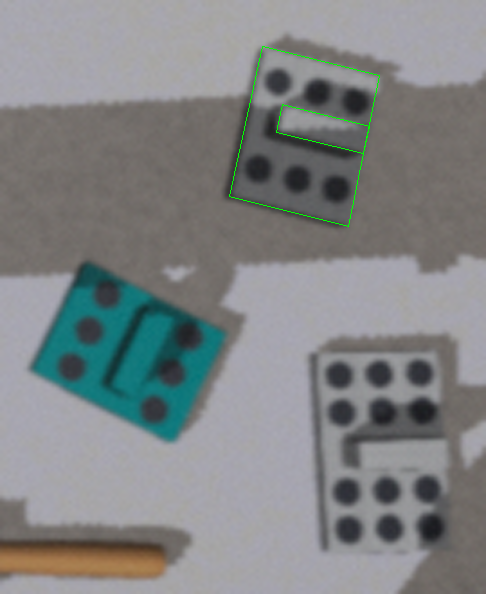

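Top view: the grey plate at (485,242) has one row of three pockets on each side and matches a 90x70 outline, so it is plate_short. The turquoise plate at (435,302) is the look-alike. The grey plate at (507,330) has two rows per side, so it is plate_long. The enlarged crop confirms all three. The lever is near locked, with its knob at (307,227). I'm moving to the knob's +y side with the fingers shut.

```bash
python3 -m jog '2.7 -3.6 1 0 0 -8 0; 5.4 -7.2 2 0 0 -16 0; 8.1 -10.8 2 0 0 -24 0; 10.8 -14.4 2 0 0 -32 0; 13.5 -18 2 0 0 -40 0; 16.2 -21.6 2 0 0 -48 0; 18.9 -25.2 2 0 0 -56 0; 21.6 -28.8 2 0 0 -64 0'
python3 -m jog '3.1 -4.0 0 0 0 -7.5 0; 6.2 -8 0 0 0 -7.5 0; 9.3 -12 0 0 0 -7.5 0; 12.4 -16.0 0 0 0 -7.5 0; 15.5 -20 0 0 0 -7.5 0; 18.5 -23.2 -4 0 0 -7.5 0; 18.5 -23.2 -8 0 0 -7.5 0; 18.5 -23.2 -8 0 0 -7.5 0'
python3 - <<'E'
from h import *
d=cam("wrist");cv2.imwrite("pics/w1.png",d["image"][:,:,::-1])
s=robot.read_state();print(s["tcp_pos"],s["t"],s["joint_pos"].round(2));print(cv2.Rodrigues(s["ee_rot"])[0].round(3))
q=[.5137,.1528,-.0107]
print(proj(d,fx(q[2],q[:2],[0.1,-.0674,.056])))
E
```

```text
t: 1.05
tcp_pos: [0.4309, 0.3506, 0.22]
ee_rot: [-2.078, -2.356, -0.001]
force: [0.8, 0.2, 0.4]
finger_gap: 0.0272
t: 1.85
tcp_pos: [0.6117, 0.1172, 0.1341]
ee_rot: [-2.222, -2.215, 0.015]
force: [-0.5, 0.4, -0.3]
finger_gap: 0.0005
[0.61291257 0.11918191 0.13719556] 1.9 [-0.62  0.49  0.45  1.76 -0.25  0.95 -0.07]
[[ 0.001  1.    -0.006]
 [ 1.    -0.001 -0.002]
 [-0.002 -0.006 -1.   ]]
[317.95845048 281.02543874]
```

View pics/w1.png

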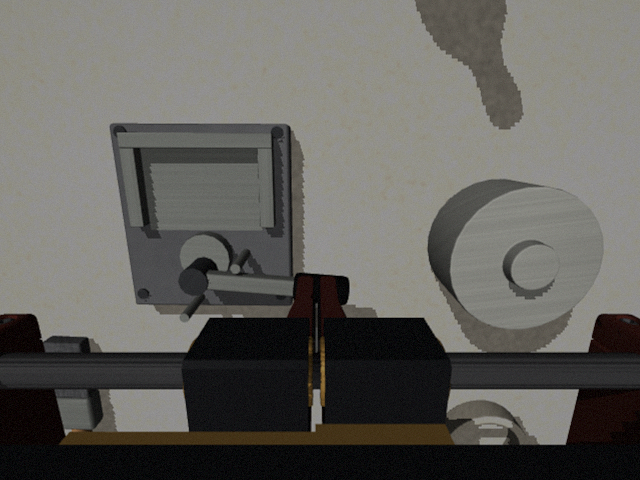

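```bash
python3 - <<'E'
from h import *
d=cam("wrist"); im=d["image"][:,:,::-1]; o=np.array([90,100])
q=np.array([.5137,.1528,-.0107])
for n,m in dict(bl=(-75,55,20),br=(75,55,20),fl=(-75,-110,20),pin1=(34,-56,62),pin2=(-11,-100,62),ch=(50,-30,32),ch2=(-50,-30,32),piv=(0,-67.4,66)).items(): print(n,proj(d,fx(q[2],q[:2],np.array(m)/1e3)).round(1))
a=cv2.resize(im[100:320,90:350],None,fx=2.7,fy=2.7,interpolation=cv2.INTER_CUBIC)
wire(a,d,q,FIX,2.7,o,(0,255,0)); cv2.imwrite("pics/c5.png",a)
E
```

```text
bl [107.5 126.1]
br [287.7 127.9]
fl [134. 307.]
pin1 [233.8 270.7]
pin2 [182.9 319.6]
ch [258.8 230.5]
ch2 [143.3 229.3]
piv [190.9 285.4]
```

View pics/c5.png

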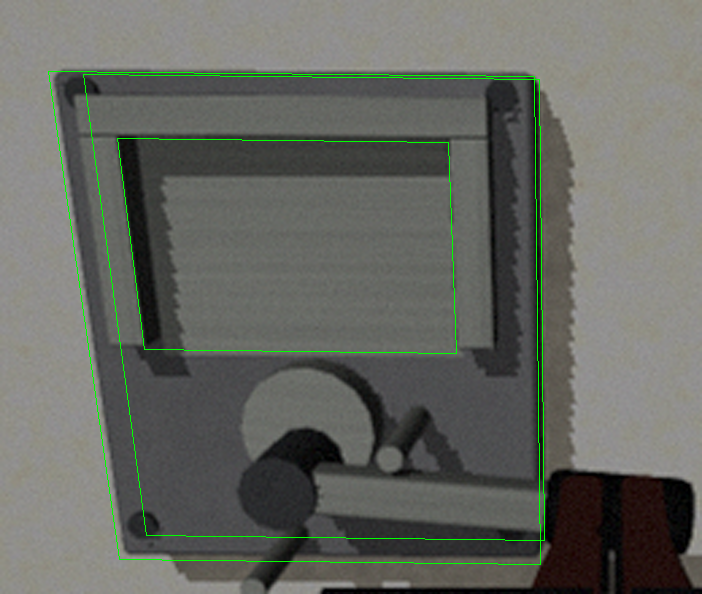

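```bash
python3 -m jog '0 0 -4 0 0 0 0; 0 0 -8 0 0 0 0; 0 0 -9.8 0 0 0 0; 0.3 -1.4 -9.8 0 0 0 0; 0.4 -2.75 -9.8 0 0 0 0; 0.4 -4 -9.8 0 0 0 0; 0.3 -5.25 -9.8 0 0 0 0; 0.0 -6.5 -9.8 0 0 0 0'
python3 -m jog '-0.4 -1.3 0 0 0 0 0; -1.1 -2.5 0 0 0 0 0; -1.9 -3.6 0 0 0 0 0; -2.9 -4.6 0 0 0 0 0; -4.0 -5.5 0 0 0 0 0; -5.6 -6.4 0 0 0 0 0; -6.6 -6.8 0 0 0 0 0; -6.6 -6.8 0 0 0 0 0'
python3 - <<'E'
from h import *
d=cam("top");cv2.imwrite("pics/t1.png",cv2.resize(d["image"][205:330,235:345,::-1],None,fx=4.5,fy=4.5))
E
```

```text
t: 2.75
tcp_pos: [0.6157, 0.0552, 0.0443]
ee_rot: [-2.221, -2.221, -0.005]
force: [-6.3, 3.9, 10.0]
finger_gap: 0.0006
t: 3.55
tcp_pos: [0.5502, -0.0147, 0.0447]
ee_rot: [2.222, 2.217, 0.006]
force: [-1.2, 0.1, 10.1]
finger_gap: 0.0002
```

View pics/t1.png

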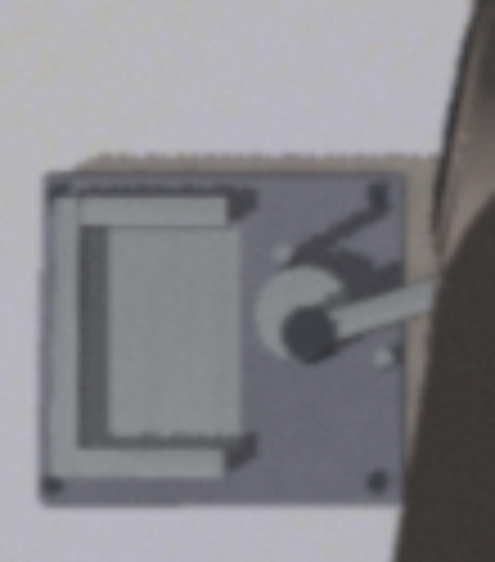

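```bash
python3 - <<'E'
from h import *
d=cam("wrist");cv2.imwrite("pics/w2.png",d["image"][:,:,::-1])
d=cam("scene");cv2.imwrite("pics/s2.png",cv2.resize(d["image"][150:330,240:480,::-1],None,fx=3.3,fy=3.3))
s=robot.read_state();print(s["tcp_pos"],s["force"],s["joint_pos"].round(2))
E
```

```text
[ 0.55086686 -0.01448856  0.04464569] [-1.79090919 -0.22654523 10.55066456] [-0.4   0.5   0.4   2.   -0.3   0.69  0.19]
```

View pics/w2.png

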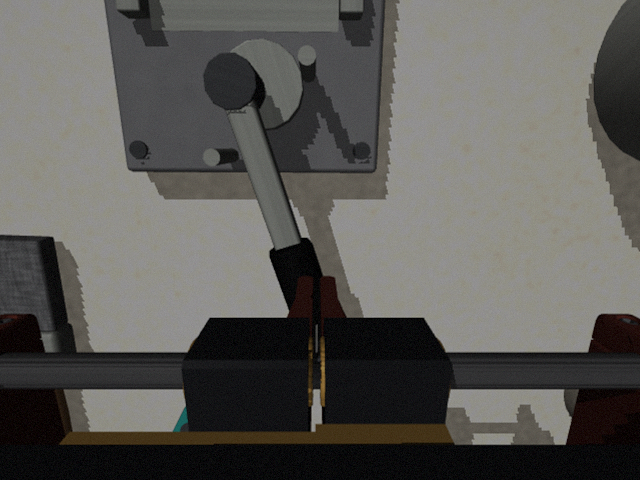

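View pics/s2.png

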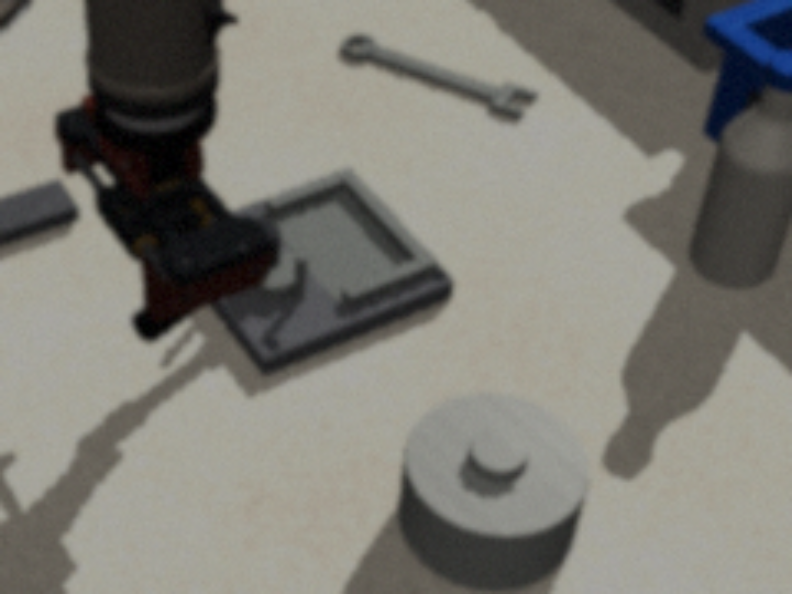

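```bash
python3 - <<'E'
from h import *
s=robot.read_state()
d=cam("wrist"); im=d["image"][:,:,::-1].copy()
p=s["tcp_pos"]; R=cv2.Rodrigues(s["ee_rot"])[0]
print("tcp px",proj(d,p), "grasp",proj(d,p-R[:,2]*.019),"40 up",proj(d,p-R[:,2]*.04))
q=np.array([.515,.1545,-.003])
P=fx(q[2],q[:2],[0,-.0674,.056]); print(P)
for th in (-70,-75,-80):
    t=np.radians(th); e=np.array([np.cos(t),np.sin(t),0]); n=np.array([-e[1],e[0],0])
    pts=[proj(d,P+e*r+n*o) for r,o in((.08,-.012),(.08,.012),(.125,.012),(.125,-.012))]
    print(th,np.array(pts).round(0).tolist())
print(proj(d,P+[0,0,.006]))
a=cv2.resize(im[200:340,220:420],None,fx=4,fy=4,interpolation=cv2.INTER_CUBIC)
a=cv2.convertScaleAbs(a,alpha=2.2)
cv2.imwrite("pics/c6.png",a)
E
```

```text
tcp px [314.93350173 279.31552584] grasp [314.79858793 292.88457202] 40 up [314.61327499 311.5225446 ]
[0.5147978 0.0871003 0.056    ]
-70 [[277.0, 248.0], [320.0, 232.0], [348.0, 307.0], [307.0, 321.0]]
-75 [[263.0, 250.0], [308.0, 238.0], [329.0, 314.0], [288.0, 324.0]]
-80 [[250.0, 251.0], [295.0, 243.0], [310.0, 320.0], [268.0, 326.0]]
[233.18797314  80.08066655]
```

View pics/c6.png

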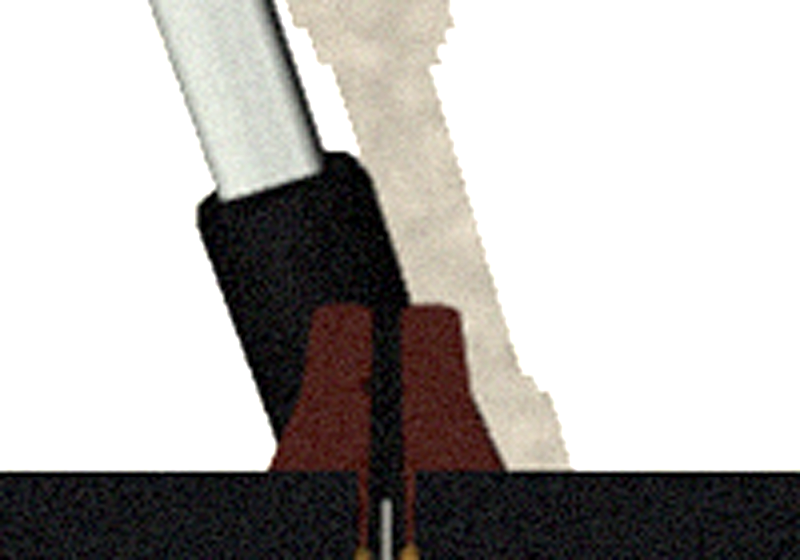

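```bash
python3 - <<'E'
from h import *
s=robot.read_state(); p=s["tcp_pos"]; print(p,s["force"],s["t"])
d=cam("scene"); im=d["image"][:,:,::-1].copy()
o=np.array([250,200]); a=cv2.resize(im[200:280,250:350],None,fx=7,fy=7,interpolation=cv2.INTER_CUBIC); a=cv2.convertScaleAbs(a,alpha=2)
for z in (.0447,.068):
    for dx in(-.01,.01):
        x,y=proj(d,[p[0]+dx,p[1]+.0,z]); print(z,dx,x,y)
        cv2.circle(a,(int((x-250+.5)*7),int((y-200+.5)*7)),3,(0,255,0) if z<.05 else (0,0,255),-1)
P=np.array([.515,.087,.056]);t=np.radians(-72);e=np.array([np.cos(t),np.sin(t),0]); n=np.array([-e[1],e[0],0])
for r in(.08,.125):
  for k in range(0,360,30):
    x,y=proj(d,P+e*r+.012*(n*np.cos(np.radians(k))+[0,0,np.sin(np.radians(k))])); cv2.circle(a,(int((x-250+.5)*7),int((y-200+.5)*7)),2,(255,255,0),-1)
cv2.imwrite("pics/c7.png",a)
E
```

```text
[ 0.5509253  -0.0144161   0.04462439] [-1.84026521 -0.01521075 11.44281172] 3.75
0.0447 -0.01 288.27732803158165 247.66053130559038
0.0447 0.01 292.34186115207746 253.15425029749
0.068 -0.01 287.942920879405 240.57964834645506
0.068 0.01 292.0660211523902 246.07786468908355
```

View pics/c7.png

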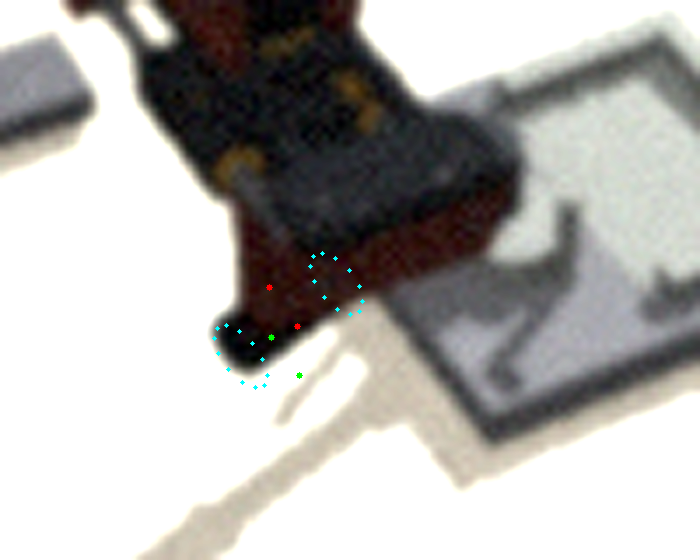

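The finger seems to be riding on top of the knob: z force is about 10 N and the tip overlaps the knob in the view. I'll lift, look, and redo the push lower.

```bash
python3 -m jog '0 0 3 0 0 0 0; 0 0 6 0 0 0 0; 3 0 6 0 0 0 0; 6 0 6 0 0 0 0; 6 0 6 0 0 0 0; 6 0 2 0 0 0 0; 6 0 -1.5 0 0 0 0; 6 0 -1.5 0 0 0 0'
python3 - <<'E'
from h import *
s=robot.read_state(); p=s["tcp_pos"]; print(p,s["force"],s["t"])
d=cam("wrist"); im=d["image"][:,:,::-1].copy()
print(proj(d,p),proj(d,p+[0,.01,0]),proj(d,p+[0,-.01,0]))
cv2.imwrite("pics/w3.png",cv2.convertScaleAbs(im,alpha=1.6))
d=cam("scene"); im=d["image"][:,:,::-1].copy();print(proj(d,p))
a=cv2.resize(im[180:300,250:400],None,fx=5,fy=5,interpolation=cv2.INTER_CUBIC); a=cv2.convertScaleAbs(a,alpha=1.6)
x,y=proj(d,p);cv2.circle(a,(int((x-250+.5)*5),int((y-180+.5)*5)),3,(0,255,0),-1)
cv2.imwrite("pics/s3.png",a)
E
```

```text
t: 4.6
tcp_pos: [0.6051, -0.0139, 0.0237]
ee_rot: [-2.219, -2.217, 0.009]
force: [-0.5, -0.6, 0.9]
finger_gap: 0.0006
[ 0.60506658 -0.01385572  0.02369569] [-0.51107455 -0.57686915  0.91094127] 4.6
[314.89444849 279.27193284] [314.86914479 262.70950792] [314.91906873 295.38699348]
[301.97647485 271.80761434]
```

View pics/w3.png

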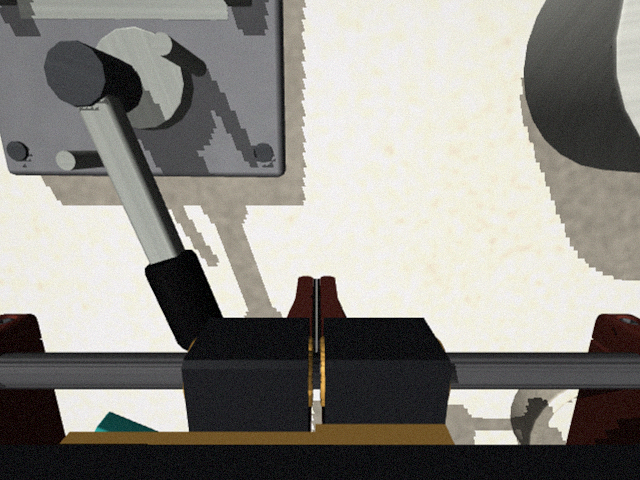

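View pics/s3.png

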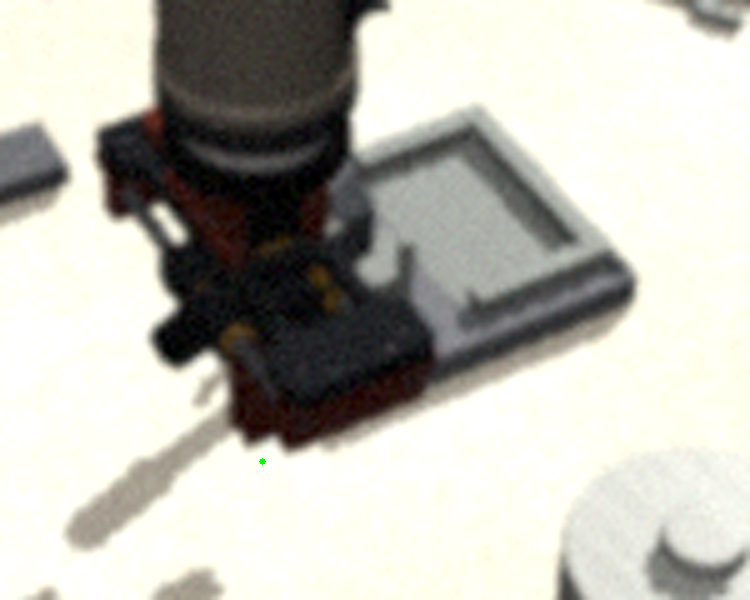

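```bash
python3 -m jog '-1.5 -0.3 0.4 0 0 0 0; -3 -0.3 0.4 0 0 0 0; -4 -0.3 0.4 0 0 0 0; -5 -0.3 0.4 0 0 0 0; -6 -0.3 0.4 0 0 0 0; -6.8 -0.3 0.4 0 0 0 0; -7.3 -0.3 0.4 0 0 0 0; -7.3 -0.3 0.4 0 0 0 0'
python3 - <<'E'
from h import *
d=cam("wrist"); im=d["image"][:,:,::-1].copy()
cv2.imwrite("pics/w4.png",cv2.convertScaleAbs(im,alpha=1.6))
E
```

```text
t: 5.5
tcp_pos: [0.5351, -0.0157, 0.0307]
ee_rot: [-2.221, -2.221, 0.001]
force: [-0.4, -0.1, 0.2]
finger_gap: 0.0002
```

View pics/w4.png

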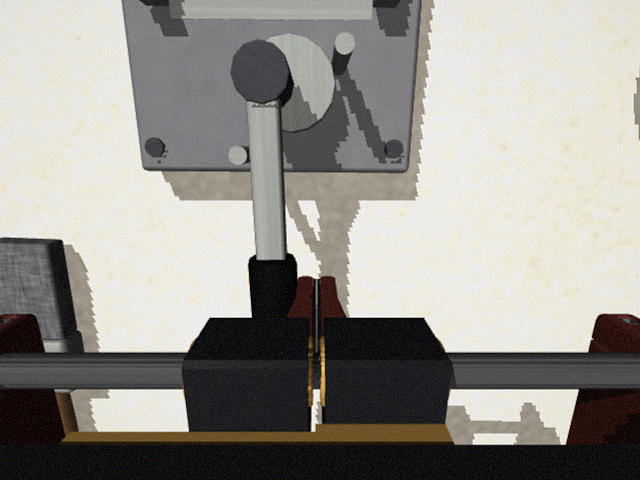

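```bash
python3 -m jog '-0.3 0 0 0 0 0 0; -0.5 0 0 0 0 0 0; -0.7 0 0 0 0 0 0; -0.8 0 0 0 0 0 0; -0.8 0 0 0 0 0 0; -0.8 0 0 0 0 0 0; -0.8 0 0 0 0 0 0; -0.8 0 0 0 0 0 0'
python3 - <<'E'
from h import *
d=cam("wrist"); im=d["image"][:,:,::-1].copy()
cv2.imwrite("pics/w5.png",cv2.convertScaleAbs(im,alpha=1.6))
E
```

```text
t: 6.35
tcp_pos: [0.5324, -0.0156, 0.0316]
ee_rot: [2.217, 2.218, 0.008]
force: [9.1, -0.3, -5.6]
finger_gap: 0.0007
```

View pics/w5.png

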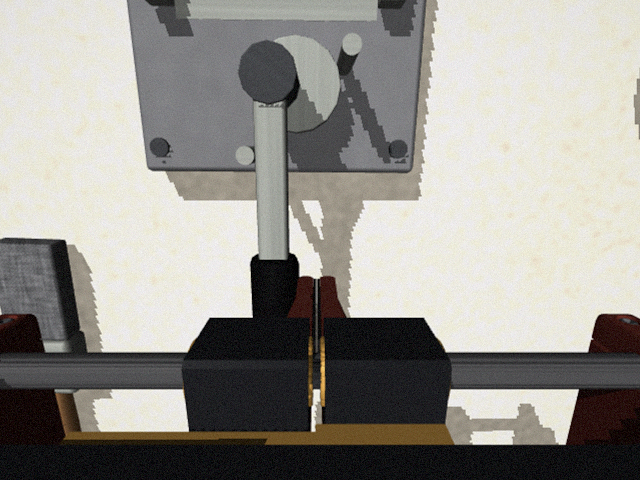

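The lever is open against its stop, with 9 N reaction. Retreating and moving over plate_short.

```bash
python3 -m jog '2.5 0 1 0 0 0 0; 4 0 5 0 0 0 0; 5.8 -2 9 0 0 -3 0.3; 5.8 -6.5 11 0 0 -6 1; 5.8 -11.3 13 0 0 -9 1; 5.8 -16 15 0 0 -12 1; 5.8 -20.7 17 0 0 -14.5 1; 5.8 -25.4 17 0 0 -14.5 1'
python3 -m jog '0 -4.5 0 0 0 0 1; 0 -9 0 0 0 0 1; 0 -9 0 0 0 0 1; 0 -9 0 0 0 0 1; 0 -9 0 0 0 0 1; 0 -9 0 0 0 0 1; 0 -9 0 0 0 0 1; 0 -9 0 0 0 0 1'
python3 - <<'E'
from h import *
d=cam("wrist"); im=d["image"][:,:,::-1].copy()
cv2.imwrite("pics/w6.png",cv2.convertScaleAbs(im,alpha=1.4))
np.savez("w6.npz",**{k:d[k] for k in("image","K","R","t")})
d=cam("top"); im=d["image"][:,:,::-1].copy();np.savez("t6.npz",**{k:d[k] for k in("image","K","R","t")})
cv2.imwrite("pics/t6.png",im)
s=robot.read_state();print(s["tcp_pos"],s["force"])
E
```

```text
t: 7.2
tcp_pos: [0.5869, -0.2703, 0.203]
ee_rot: [2.483, 1.923, 0.003]
force: [1.0, 0.9, 0.3]
finger_gap: 0.045
t: 8.0
tcp_pos: [0.5865, -0.3579, 0.2008]
ee_rot: [-2.482, -1.925, -0.001]
force: [-0.5, 0.0, -0.1]
finger_gap: 0.0874
[ 0.58634314 -0.35843565  0.20086166] [ 0.86261063 -0.17086487  0.16284474]
```

View pics/w6.png

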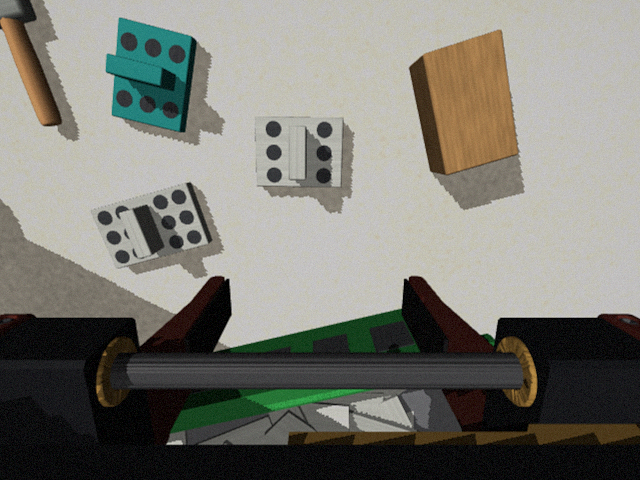

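View pics/t6.png

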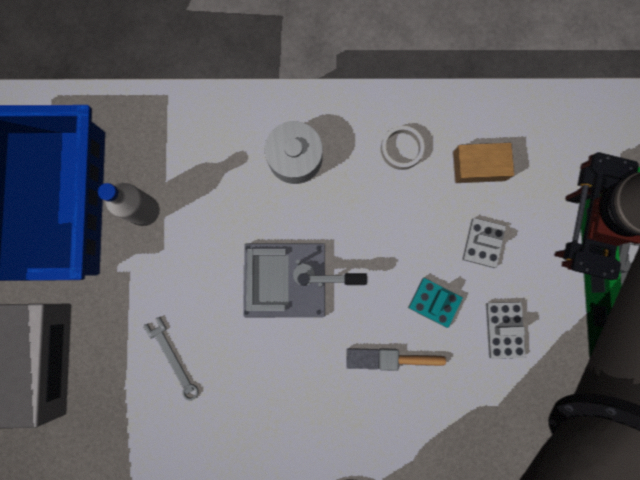

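```bash
python3 - <<'E'
from h import *
d=dict(np.load("w6.npz")); im=d["image"][:,:,::-1]
o=np.array([235,100]); a=cv2.resize(im[100:205,235:360],None,fx=5.6,fy=5.6,interpolation=cv2.INTER_CUBIC)
cv2.imwrite("pics/c8.png",cv2.convertScaleAbs(a,alpha=1.3))
E
```

```text
(no output)
```

View pics/c8.png

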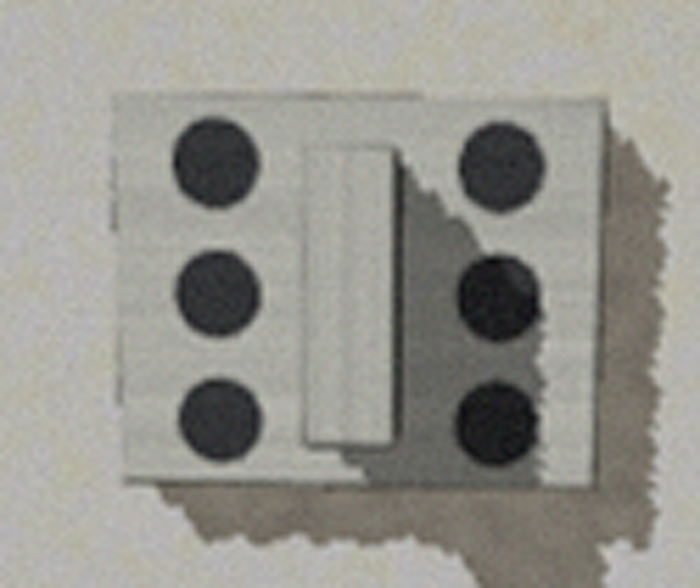

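```bash
python3 - <<'E'
from h import *
d=dict(np.load("w6.npz")); im=d["image"][:,:,::-1]
o=np.array([235,100])
px=[(np.array(p)+.5)/5.6-.5+o for p in [(112,95),(606,100),(597,487),(124,480),(306,147),(392,148),(391,444),(305,441)]]
mod=np.array([(-45,35,16),(45,35,16),(45,-35,16),(-45,-35,16),(-8,25,48),(8,25,48),(8,-25,48),(-8,-25,48)])/1e3
q,r=fitpose(d,mod,px,[.586,-.289,-.25]); print(q,np.degrees(q[2]),r.round(1).tolist())
q,r=fitpose(d,mod[:4],px[:4],[.586,-.289,-.25]); print(q,np.degrees(q[2]),r.round(1).tolist())
q,r=fitpose(d,mod[4:],px[4:],[.586,-.289,-.25]); print(q,np.degrees(q[2]),r.round(1).tolist())
from scipy.optimize import least_squares
f=lambda q: np.concatenate([proj(d,fx(q[2],q[:2],m)+[0,0,q[3]])-p for m,p in zip(mod,px)])
print(least_squares(f,[.586,-.289,-.25,0]).x)
# refit fixture in top image t6 too
E
```

```text
[ 0.58653951 -0.28811241 -0.26367809] -15.10764152989933 [[-0.6, -0.6], [0.4, -0.3], [-0.2, 0.4], [-0.4, 0.6], [-0.9, -0.9], [1.0, -0.9], [0.9, 0.9], [-0.3, 1.2]]
[ 0.58671851 -0.28819959 -0.26212909] -15.018890591980934 [[-0.5, -0.5], [0.6, -0.4], [0.0, 0.4], [-0.1, 0.7]]
[ 0.5863841  -0.28803789 -0.27040331] -15.492968189547256 [[-0.9, -1.0], [1.0, -0.8], [0.6, 0.9], [-0.6, 1.1]]
[ 0.5862219  -0.28807072 -0.26367724 -0.00614831]
```

```bash
python3 -m jog '0.05 3.6 -2 0 0 -0.6 0.5; 0.05 7.2 -5 0 0 -0.6 0.5; 0.05 7.2 -9 0 0 -0.6 0.5; 0.05 7.2 -12 0 0 -0.6 0.5; 0.05 7.2 -14 0 0 -0.6 0.5; 0.05 7.2 -16 0 0 -0.6 0.5; 0.05 7.2 -17.2 0 0 -0.6 0.5; 0.05 7.2 -17.4 0 0 -0.6 0.5'
python3 - <<'E'
from h import *
d=cam("wrist"); im=d["image"][:,:,::-1].copy()
cv2.imwrite("pics/w7.png",cv2.convertScaleAbs(im,alpha=1.4))
d=cam("scene"); im=d["image"][:,:,::-1].copy()
a=cv2.resize(im[240:360,120:270],None,fx=5,fy=5,interpolation=cv2.INTER_CUBIC); a=cv2.convertScaleAbs(a,alpha=1.6)
cv2.imwrite("pics/s7.png",a)
s=robot.read_state();print(s["tcp_pos"],s["force"],s["finger_gap"])
E
```

```text
t: 8.9
tcp_pos: [0.5858, -0.2864, 0.0254]
ee_rot: [-2.492, -1.909, 0.002]
force: [-0.9, -0.4, -0.4]
finger_gap: 0.0437
[ 0.58681178 -0.28720618  0.02704113] [-0.34795463 -0.13204812  0.64565637] 0.04414045811152485
```

View pics/w7.png

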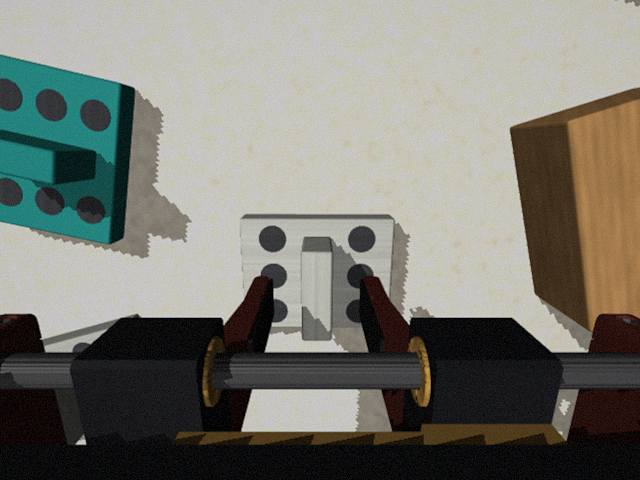

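View pics/s7.png

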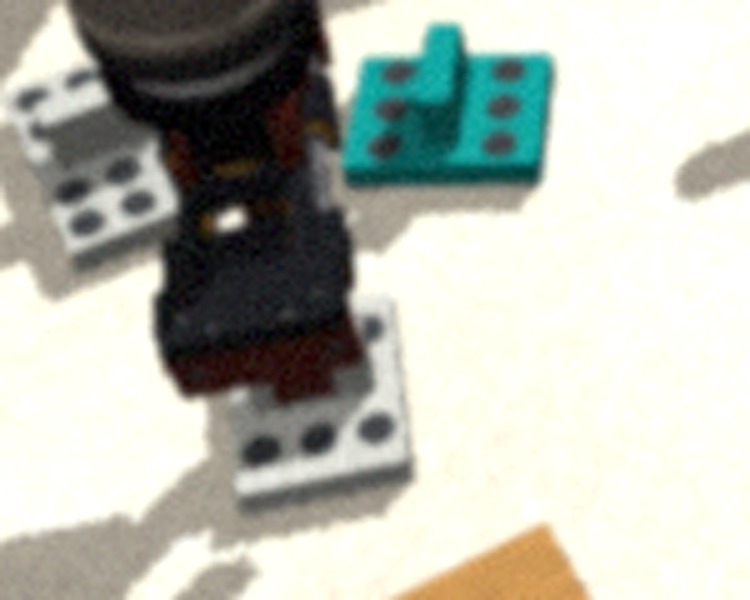

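```bash
python3 -m jog '0 0 -0.3 0 0 0 0.5; 0 0 -0.5 0 0 0 0.5; 0 0 -0.7 0 0 0 0.5; 0 0 -0.8 0 0 0 0.5; 0 0 -0.8 0 0 0 0.5; 0 0 -0.8 0 0 0 0.5; 0 0 -0.8 0 0 0 0.5; 0 0 -0.8 0 0 0 0.5'
python3 -m jog '0 0 -0.2 0 0 0 0.5; 0 0 -0.4 0 0 0 0.5; 0 0 -0.5 0 0 0 0.5; 0 0 -0.5 0 0 0 0.5; 0 0 -0.5 0 0 0 0.5; 0 0 -0.5 0 0 0 0.5; 0 0 -0.5 0 0 0 0.5; 0 0 -0.5 0 0 0 0.5'
```

```text
t: 9.8
tcp_pos: [0.5867, -0.287, 0.0188]
ee_rot: [2.494, 1.91, 0.0]
force: [0.4, -0.3, 0.5]
finger_gap: 0.0443
t: 10.6
tcp_pos: [0.5866, -0.287, 0.0138]
ee_rot: [2.494, 1.91, 0.0]
force: [-0.3, -0.1, 0.3]
finger_gap: 0.044
```

```bash
python3 -m jog '0 0 -0.1 0 0 0 0.5; 0 0 -0.2 0 0 0 0.5; 0 0 -0.3 0 0 0 0.5; 0 0 -0.4 0 0 0 0.5; 0 0 -0.5 0 0 0 0.5; 0 0 -0.5 0 0 0 0.5; 0 0 -0.5 0 0 0 0.5; 0 0 -0.5 0 0 0 0.5'
python3 - <<'E'
from h import *
d=cam("wrist"); im=d["image"][:,:,::-1].copy()
cv2.imwrite("pics/w8.png",cv2.convertScaleAbs(im[200:400,200:440],alpha=1.4))
d=cam("scene"); im=d["image"][:,:,::-1].copy()
a=cv2.resize(im[240:360,120:270],None,fx=5,fy=5,interpolation=cv2.INTER_CUBIC); a=cv2.convertScaleAbs(a,alpha=1.6)
cv2.imwrite("pics/s8.png",a)
s=robot.read_state();print(s["tcp_pos"],s["force"],s["finger_gap"])
E
```

```text
t: 11.4
tcp_pos: [0.5867, -0.287, 0.0088]
ee_rot: [2.494, 1.91, 0.0]
force: [0.8, 0.6, -0.6]
finger_gap: 0.0442
[ 0.58667142 -0.28700496  0.00881108] [-0.0434639  -0.50926552  1.01197991] 0.04373556089850145
```

View pics/s8.png

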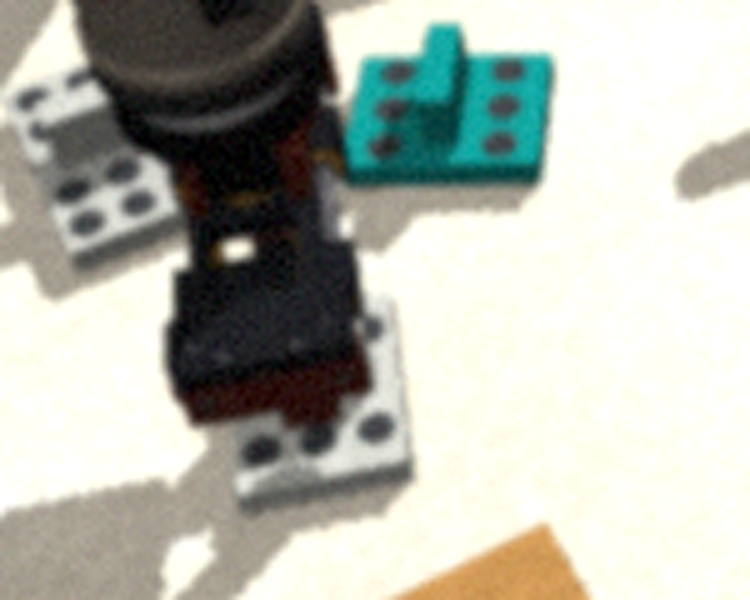

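```bash
python3 -m jog '0 0 -0.2 0 0 0 0.5; 0 0 -0.4 0 0 0 0.5; 0 0 -0.6 0 0 0 0.5; 0 0 -0.8 0 0 0 0.5; 0 0 -0.9 0 0 0 0.5; 0 0 -1.0 0 0 0 0.5; 0 0 -1.0 0 0 0 0.5; 0 0 -1.0 0 0 0 0.5'
```

```text
t: 12.3
tcp_pos: [0.5867, -0.287, -0.0012]
ee_rot: [2.494, 1.91, 0.0]
force: [0.3, -0.1, 0.1]
finger_gap: 0.044
```

```bash
python3 -m jog '0 0 -0.1 0 0 0 0.5; 0 0 -0.2 0 0 0 0.5; 0 0 -0.3 0 0 0 0.5; 0 0 -0.4 0 0 0 0.5; 0 0 -0.5 0 0 0 0.5; 0 0 -0.6 0 0 0 0.5; 0 0 -0.6 0 0 0 0.5; 0 0 -0.6 0 0 0 0.5'
```

```text
t: 13.1
tcp_pos: [0.5866, -0.2869, -0.0064]
ee_rot: [-2.494, -1.91, -0.001]
force: [-2.4, 1.8, 6.6]
finger_gap: 0.044
```

```bash
python3 -m jog '0 0 0.3 0 0 0 0.5; 0 0 0.3 0 0 0 0.3; 0 0 0.3 0 0 0 0.1; 0 0 0.3 0 0 0 0; 0 0 0.3 0 0 0 0; 0 0 0.3 0 0 0 0; 0 0 0.3 0 0 0 0; 0 0 0.3 0 0 0 0'
```

```text
t: 13.9
tcp_pos: [0.5864, -0.2869, -0.0045]
ee_rot: [-2.494, -1.91, 0.0]
force: [0.3, -0.2, -2.1]
finger_gap: 0.0157
```

```bash
python3 -m jog '0 0 2 0 0 0 0; 0 0 5 0 0 0 0; 0 0 9 0 0 0 0; 0 0 12 0 0 0 0; -0.5 3.5 12 0 0 2 0; -1.3 7.5 12 0 0 4 0; -2.1 11.5 12 0 0 6 0; -2.9 15.5 12 0 0 8 0'
python3 -m jog '-0.8 4 0 0 0 2 0; -1.6 8 0 0 0 4 0; -2.4 12 0 0 0 6 0; -3.2 16 0 0 0 6.5 0; -4 20 0 0 0 6.5 0; -4.2 23 0 0 0 6.5 0; -4.2 23 0 0 0 6.5 0; -4.2 23 0 0 0 6.5 0'
python3 - <<'E'
from h import *
d=cam("wrist"); im=d["image"][:,:,::-1].copy()
cv2.imwrite("pics/w9.png",cv2.convertScaleAbs(im,alpha=1.4))
np.savez("w9.npz",**{k:d[k] for k in("image","K","R","t")})
s=robot.read_state();print(s["tcp_pos"],s["force"],s["finger_gap"])
d=cam("top"); im=d["image"][:,:,::-1].copy();np.savez("t9.npz",**{k:d[k] for k in("image","K","R","t")})
d=dict(np.load("t6.npz")); im=d["image"][:,:,::-1].copy()
cv2.imwrite("pics/c9.png",cv2.resize(im[225:325,235:375],None,fx=5.7,fy=5.7,interpolation=cv2.INTER_CUBIC))
E
```

```text
t: 14.7
tcp_pos: [0.5565, -0.1303, 0.1152]
ee_rot: [-2.353, -2.081, 0.001]
force: [1.2, -0.2, -2.9]
finger_gap: 0.016
t: 15.5
tcp_pos: [0.515, 0.0985, 0.1154]
ee_rot: [-2.231, -2.212, 0.001]
force: [0.7, -0.6, -4.0]
finger_gap: 0.0161
[0.51525205 0.09727821 0.11544076] [ 0.0433852  -0.90018328 -3.82500481] 0.015953567337968343
```

View pics/w9.png

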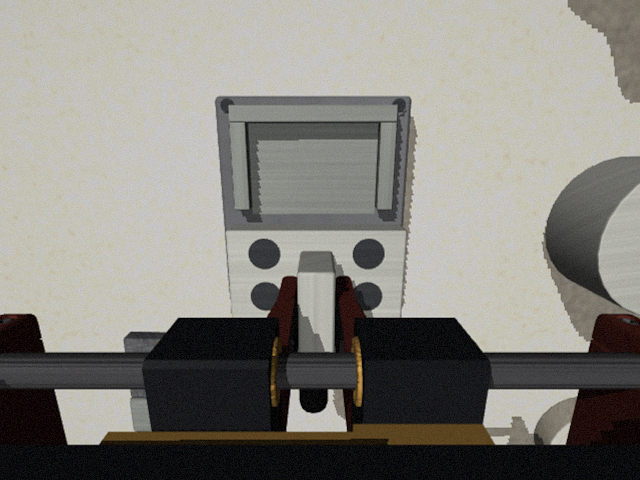

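View pics/c9.png

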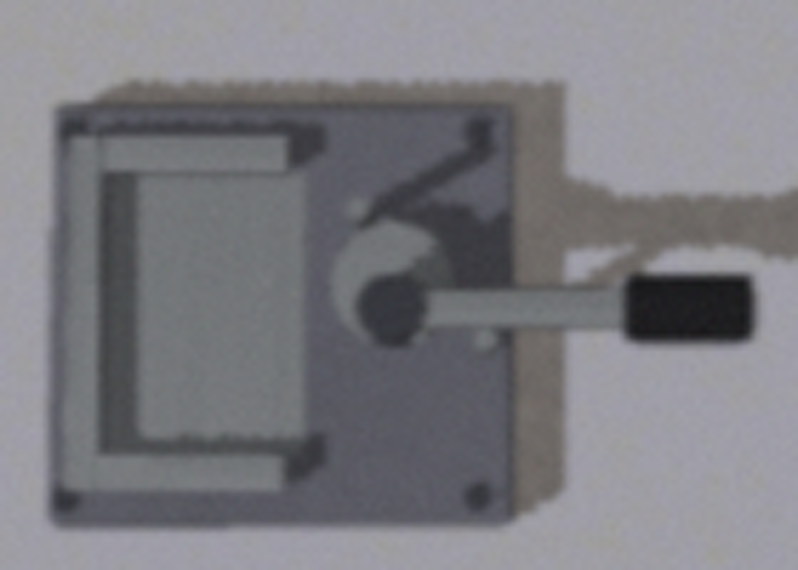

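```bash
python3 - <<'E'
from h import *
d=dict(np.load("w9.npz")); im=d["image"][:,:,::-1]
cv2.imwrite("pics/c10.png",cv2.convertScaleAbs(cv2.resize(im[85:240,205:425],None,fx=3.6,fy=3.6,interpolation=cv2.INTER_CUBIC),alpha=1.4))
cv2.imwrite("pics/c11.png",cv2.convertScaleAbs(cv2.resize(im[220:330,205:425],None,fx=3.6,fy=3.6,interpolation=cv2.INTER_CUBIC),alpha=1.4))
E
```

```text
(no output)
```

View pics/c10.png

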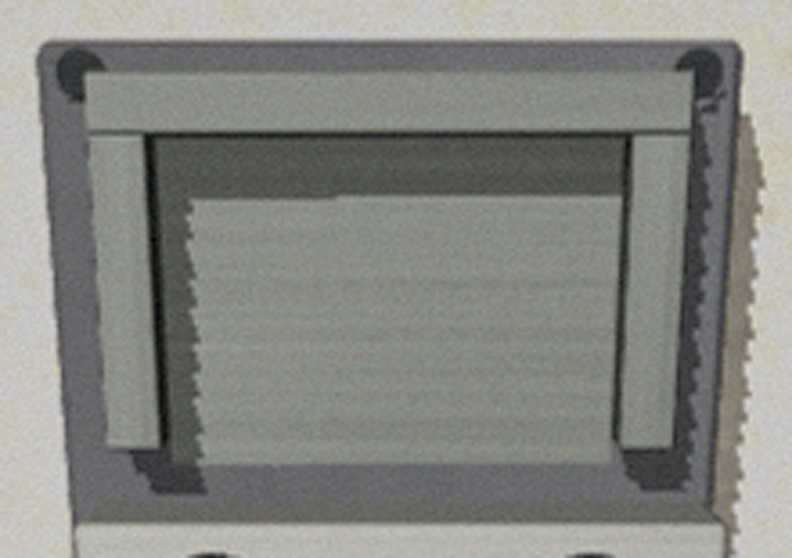

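View pics/c11.png

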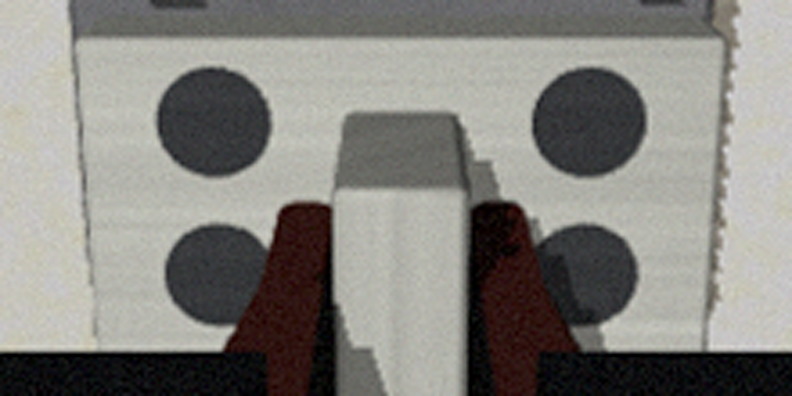

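```bash
python3 - <<'E'
from h import *
from scipy.optimize import least_squares
d=dict(np.load("w9.npz"))
cv=lambda l,o:[(np.array(p)+.5)/3.6-.5+np.array(o) for p in l]
mod=np.array([(-50,35.4,32),(50,35.4,32),(-50,-30,32),(50,-30,32),(-75,55,20),(75,55,20)])/1e3
px=cv([(148,132),(630,132),(160,447),(622,447),(38,42),(742,42)],(205,85))
q,r=fitpose(d,mod,px,[.515,.155,0]); print("fix",q,np.degrees(q[2]),r.round(1).tolist())
f=lambda q: np.concatenate([proj(d,fx(q[2],q[:2],m)+[0,0,q[3]])-p for m,p in zip(mod,px)])
s=least_squares(f,[.515,.155,0,0]); print("fix z",s.x)
mod=np.array([(-45,35,16),(45,35,16),(-8,25,48),(8,25,48)])/1e3
px=cv([(76,38),(726,37),(334,187),(469,187)],(205,220))
f=lambda q: np.concatenate([proj(d,fx(q[2],q[:2],m)+[0,0,q[3]])-p for m,p in zip(mod,px)])
s=least_squares(f,[.515,.1,0,.12]); print("plate",s.x,np.degrees(s.x[2]),s.fun.round(1))
E
```

```text
fix [ 0.51366199  0.15377606 -0.0075297 ] -0.43141976466424 [[-1.0, 0.4], [1.3, 0.3], [0.3, 1.0], [-0.6, 1.0], [-2.0, -1.0], [1.9, -1.2]]
fix z [ 0.51362519  0.15390833 -0.00754887 -0.00385947]
plate [ 0.51577865  0.09643394 -0.00605457  0.11638522] -0.34690156828342467 [ 0.2  0.2  0.1  0.1 -0.5 -0.1  0.3 -0.1]
```

```bash
python3 -m jog '-0.1 2 0 0 0 0 0; -0.2 4 0 0 0 0 0; -0.2 5.2 -1 0 0 0 0; -0.2 5.2 -3 0 0 0 0; -0.2 5.2 -5 0 0 0 0; -0.2 5.2 -6.5 0 0 0 0; -0.2 5.2 -7.5 0 0 0 0; -0.2 5.2 -7.5 0 0 0 0'
python3 - <<'E'
from h import *
d=cam("wrist"); im=d["image"][:,:,::-1].copy()
cv2.imwrite("pics/w10.png",cv2.convertScaleAbs(im,alpha=1.4))
np.savez("w10.npz",**{k:d[k] for k in("image","K","R","t")})
s=robot.read_state();print(s["tcp_pos"],s["force"],s["finger_gap"])
E
```

```text
t: 16.4
tcp_pos: [0.5127, 0.1487, 0.0392]
ee_rot: [-2.234, -2.208, 0.005]
force: [0.1, -0.4, -4.1]
finger_gap: 0.0159
[0.51334198 0.14901898 0.04011269] [-0.54438161 -1.0080753  -3.66089584] 0.01574145158678164
```

View pics/w10.png

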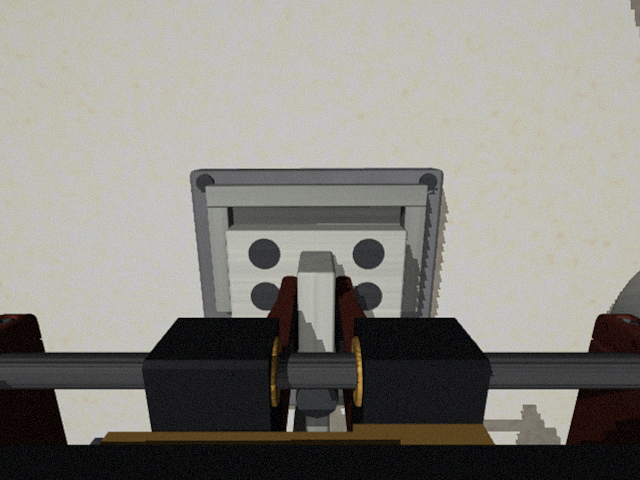

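```bash
python3 - <<'E'
from h import *
d=dict(np.load("w10.npz")); im=d["image"][:,:,::-1]
cv2.imwrite("pics/c12.png",cv2.convertScaleAbs(cv2.resize(im[160:330,180:450],None,fx=2.9,fy=2.9,interpolation=cv2.INTER_CUBIC),alpha=1.4))
E
```

```text
(no output)
```

View pics/c12.png

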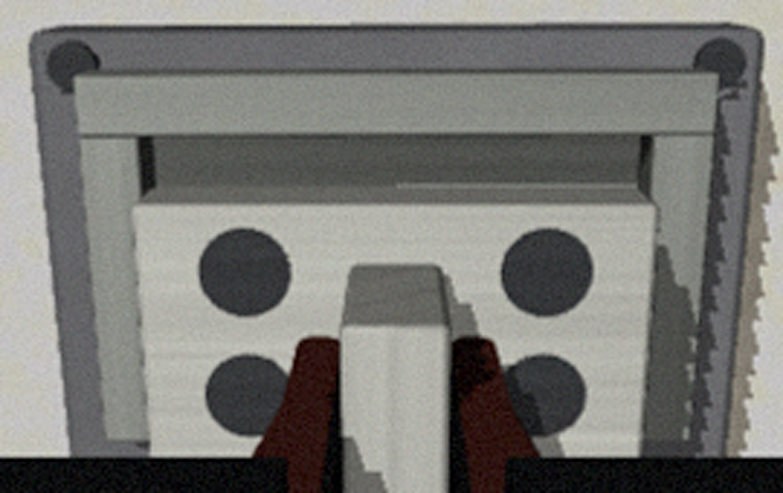

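```bash
python3 - <<'E'
from h import *
from scipy.optimize import least_squares
d=dict(np.load("w10.npz"))
cv=lambda l,o:[(np.array(p)+.5)/2.9-.5+np.array(o) for p in l]
mod=np.array([(-50,35.4,32),(50,35.4,32),(-75,55,20),(75,55,20)])/1e3
px=cv([(138,136),(653,136),(32,28),(763,26)],(180,160))
q,r=fitpose(d,mod,px,[.515,.155,0]); print("fix",q,np.degrees(q[2]),r.round(1).tolist())
f=lambda q: np.concatenate([proj(d,fx(q[2],q[:2],m)+[0,0,q[3]])-p for m,p in zip(mod,px)])
s=least_squares(f,[.515,.155,0,0]); print("fix z",s.x)
mod=np.array([(-45,35,16),(45,35,16),(-8,25,48),(8,25,48)])/1e3
px=cv([(133,205),(657,204),(341,325),(450,325)],(180,160))
f=lambda q: np.concatenate([proj(d,fx(q[2],q[:2],m)+[0,0,q[3]])-p for m,p in zip(mod,px)])
s=least_squares(f,[.515,.1,0,.12]); print("plate",s.x,np.degrees(s.x[2]),s.fun.round(1))
E
```

```text
fix [ 0.51351916  0.15400626 -0.00948027] -0.5431792784884174 [[-0.2, 0.1], [0.8, -0.1], [-4.0, 0.3], [3.4, 0.6]]
fix z [ 0.5135096   0.15363626 -0.00949011 -0.00410428]
plate [ 0.51341698  0.1466051  -0.00827326  0.04023592] -0.47402293713736215 [ 0.3  0.1  0.2  0.1 -0.6 -0.   0.2 -0.1]
```

```bash
python3 -m jog '0 0.2 -0.4 0 0 0 0; 0 0.2 -0.9 0 0 0 0; 0 0.2 -1.4 0 0 0 0; 0 0.2 -1.8 0 0 0 0; 0 0.2 -2.1 0 0 0 0; 0 0.2 -2.3 0 0 0 0; 0 0.2 -2.4 0 0 0 0; 0 0.2 -2.4 0 0 0 0'
```

```text
t: 17.25
tcp_pos: [0.5136, 0.152, 0.0166]
ee_rot: [2.233, 2.21, -0.0]
force: [0.5, -0.4, -3.3]
finger_gap: 0.0161
```

```bash
python3 -m jog '0 0 -0.05 0 0 0 0; 0 0 -0.1 0 0 0 0; 0 0 -0.15 0 0 0 0; 0 0 -0.2 0 0 0 0; 0 0 -0.2 0 0 0 0; 0 0 -0.2 0 0 0 0; 0 0 -0.2 0 0 0 0; 0 0 -0.2 0 0 0 0'
python3 - <<'E'
from h import *
d=cam("wrist"); im=d["image"][:,:,::-1].copy()
cv2.imwrite("pics/w11.png",cv2.convertScaleAbs(im,alpha=1.4))
s=robot.read_state();print(s["tcp_pos"],s["force"],s["finger_gap"])
E
```

```text
t: 18.05
tcp_pos: [0.5138, 0.1521, 0.0155]
ee_rot: [-2.233, -2.209, -0.001]
force: [-2.1, 0.3, 5.1]
finger_gap: 0.0157
[0.51371037 0.15207556 0.01543722] [-2.61822467 -1.46305349  5.33322256] 0.016149601444084106
```

View pics/w11.png

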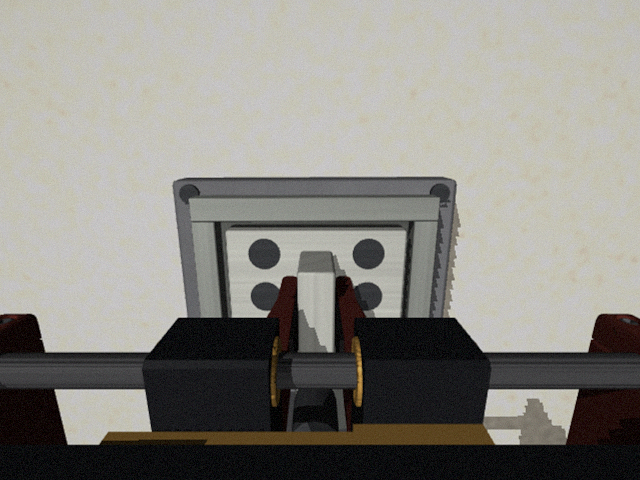

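Seated on the bed at the expected height (TCP z +20.0 mm over the pick height, +5 N), evenly between the cheeks. Now releasing.

```bash
python3 -m jog '0 0 0.1 0 0 0 0; 0 0 0.1 0 0 0 0.2; 0 0 0.1 0 0 0 0.4; 0 0 0.1 0 0 0 0.45; 0 0 0.1 0 0 0 0.45; 0 0 0.1 0 0 0 0.45; 0 0 0.1 0 0 0 0.45; 0 0 1 0 0 0 0.45'
python3 -m jog '0 0 4 0 0 0 0.45; 0 0 8 0 0 0 0.45; 0 -3 12 0 0 0 0; 0 -6 12 0 0 0 0; 0 -6 12 0 0 0 0; 0 -6 12 0 0 0 0; 0 -6 12 0 0 0 0; 0 -6 12 0 0 0 0'
python3 - <<'E'
from h import *
d=cam("wrist"); im=d["image"][:,:,::-1].copy()
cv2.imwrite("pics/w12.png",cv2.convertScaleAbs(im,alpha=1.4))
np.savez("w12.npz",**{k:d[k] for k in("image","K","R","t")})
s=robot.read_state();print(s["tcp_pos"],s["force"],s["finger_gap"])
E
```

```text
t: 18.9
tcp_pos: [0.5128, 0.1517, 0.0242]
ee_rot: [-2.232, -2.209, 0.003]
force: [-0.4, 0.6, 0.2]
finger_gap: 0.0396
t: 19.7
tcp_pos: [0.5132, 0.0931, 0.1442]
ee_rot: [-2.231, -2.212, 0.001]
force: [0.4, -0.0, -0.7]
finger_gap: 0.0002
[0.51329922 0.09301022 0.1442439 ] [-0.4287697   0.69534425 -0.10228113] 0.00031988129458882176
```

View pics/w12.png

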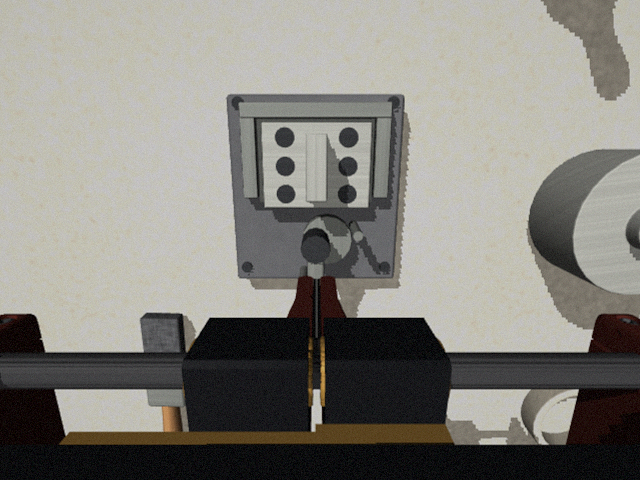

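Plate lies between the cheeks, pockets and rib square, with the lever still open. Now going to the knob's -x side, lower than before.

```bash
python3 -m jog '-2 -4 0 0 0 0 0; -4.35 -8 0 0 0 0 0; -4.35 -10.7 -2 0 0 0 0; -4.35 -10.7 -6 0 0 0 0; -4.35 -10.7 -10 0 0 0 0; -4.35 -10.7 -13 0 0 0 0; -4.35 -10.7 -13 0 0 0 0; -4.35 -10.7 -13 0 0 0 0'
python3 - <<'E'
from h import *
d=cam("wrist"); im=d["image"][:,:,::-1].copy()
cv2.imwrite("pics/w13.png",cv2.convertScaleAbs(im,alpha=1.4))
s=robot.read_state();print(s["tcp_pos"],s["force"],s["finger_gap"],s["joint_pos"].round(2))
E
```

```text
t: 20.55
tcp_pos: [0.47, -0.0149, 0.0148]
ee_rot: [-2.232, -2.21, 0.002]
force: [-0.0, -0.3, -0.2]
finger_gap: 0.0001
[ 0.47092229 -0.01487838  0.0156392 ] [ 0.30090749  0.18587023 -0.36599605] 0.00034469544334113383 [-0.45  0.46  0.43  2.2  -0.37  0.55  0.24]
```

View pics/w13.png

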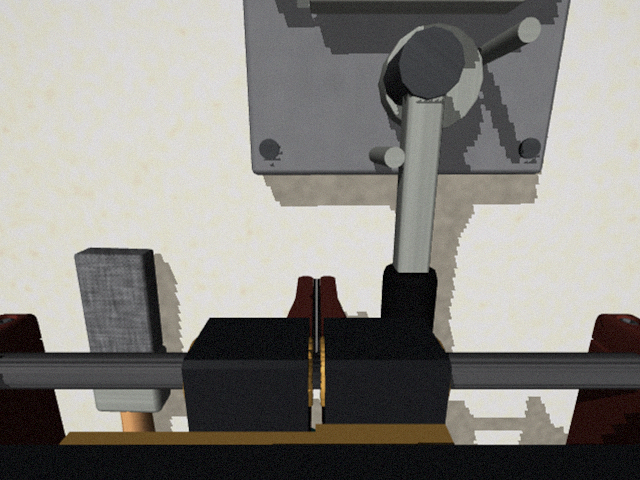

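```bash
python3 -m jog '1 0 0.8 0 0 0 0; 2.1 0 0.8 0 0 0 0; 3.4 -0.15 0.8 0 0 0 0; 4.6 -0.3 0.8 0 0 0 0; 5.9 -0.1 0.8 0 0 0 0; 7.2 0.1 0.8 0 0 0 0; 8.5 0.55 0.8 0 0 0 0; 9.7 1.1 0.8 0 0 0 0'
python3 - <<'E'
from h import *
d=cam("wrist"); im=d["image"][:,:,::-1].copy()
cv2.imwrite("pics/w14.png",cv2.convertScaleAbs(im,alpha=1.4))
E
```

```text
t: 21.4
tcp_pos: [0.5678, -0.0042, 0.0223]
ee_rot: [-2.233, -2.209, 0.002]
force: [-2.2, -1.3, 0.5]
finger_gap: 0.0002
```

View pics/w14.png

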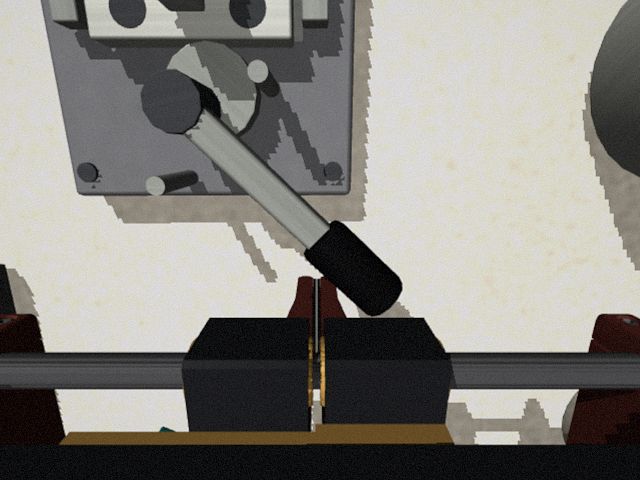

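The lever is at about 45°, with the finger beside the knob. Carrying on to the locked stop.

```bash
python3 -m jog '1.15 0.85 0 0 0 0 0; 2.2 1.8 0 0 0 0 0; 3.1 2.95 0 0 0 0 0; 3.9 4.15 0 0 0 0 0; 4.4 5.5 0 0 0 0 0; 4.85 6.9 0 0 0 0 0; 4.85 7.3 0 0 0 0 0; 4.85 7.3 0 0 0 0 0'
python3 - <<'E'
from h import *
d=cam("wrist"); im=d["image"][:,:,::-1].copy()
cv2.imwrite("pics/w15.png",cv2.convertScaleAbs(im,alpha=1.4))
E
```

```text
t: 22.25
tcp_pos: [0.6153, 0.0631, 0.0229]
ee_rot: [2.233, 2.203, -0.008]
force: [-2.7, -14.4, 2.3]
finger_gap: 0.0005
```

View pics/w15.png

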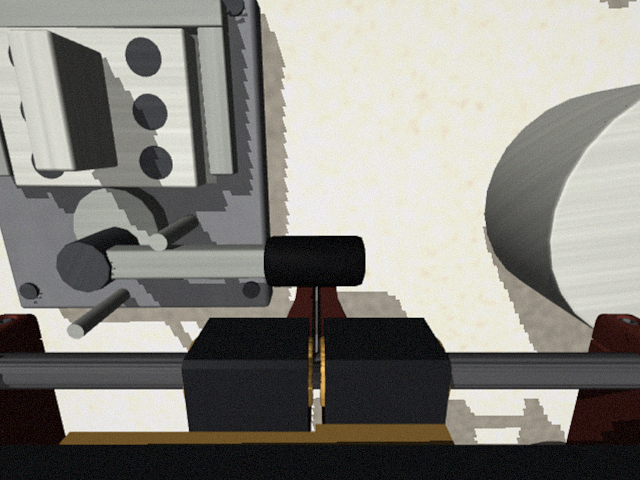

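Locked stop reached (14 N, handle on its pin). Backing off and checking.

```bash
python3 -m jog '0 -1.5 0 0 0 0 0; 0 -4 0 0 0 0 0; 0 -5 2 0 0 0 0; 0 -5 6 0 0 0 0; -5 -5 11 0 0 0 0; -10 -5 12.5 0 0 0 0; -10 -5 12.5 0 0 0 0; -10 -5 12.5 0 0 0 0'
python3 - <<'E'
from h import *
d=cam("wrist"); im=d["image"][:,:,::-1].copy()
cv2.imwrite("pics/w16.png",cv2.convertScaleAbs(im,alpha=1.4))
np.savez("w16.npz",**{k:d[k] for k in("image","K","R","t")})
cv2.imwrite("pics/c16.png",cv2.convertScaleAbs(cv2.resize(im[60:300,190:440],None,fx=2.5,fy=2.5,interpolation=cv2.INTER_CUBIC),alpha=1.4))
s=robot.read_state();print(s["tcp_pos"],s["force"])
E
```

```text
t: 23.1
tcp_pos: [0.5151, 0.0205, 0.1496]
ee_rot: [-2.232, -2.211, -0.007]
force: [-0.1, 0.3, 0.2]
finger_gap: 0.0002
[0.51648982 0.02059399 0.14902766] [ 0.60143194 -0.40533906  0.51275775]
```

View pics/w16.png

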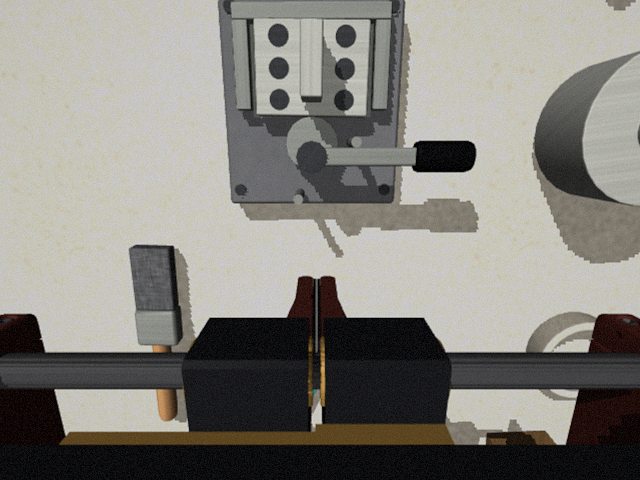

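```bash
python3 - <<'E'
from h import *
d=dict(np.load("w16.npz")); im=d["image"][:,:,::-1]
cv2.imwrite("pics/c17.png",cv2.convertScaleAbs(cv2.resize(im[0:125,215:410],None,fx=4,fy=4,interpolation=cv2.INTER_CUBIC),alpha=1.4))
cv2.imwrite("pics/c18.png",cv2.convertScaleAbs(cv2.resize(im[105:210,280:480],None,fx=4,fy=4,interpolation=cv2.INTER_CUBIC),alpha=1.4))
E
```

```text
(no output)
```

View pics/c17.png

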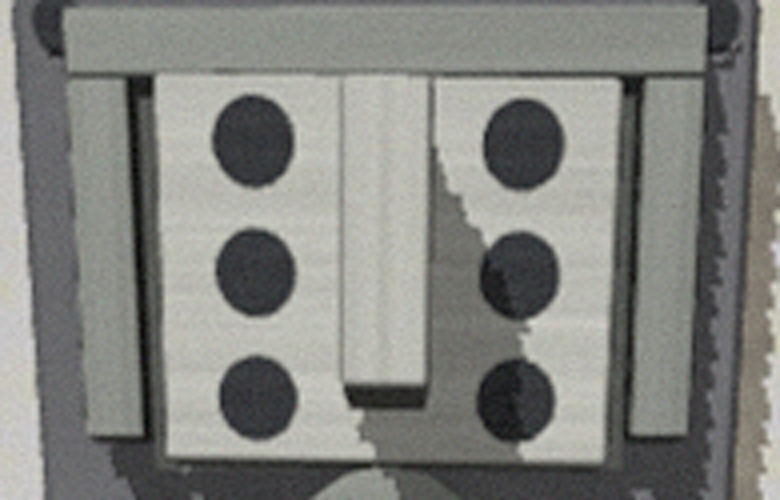

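View pics/c18.png

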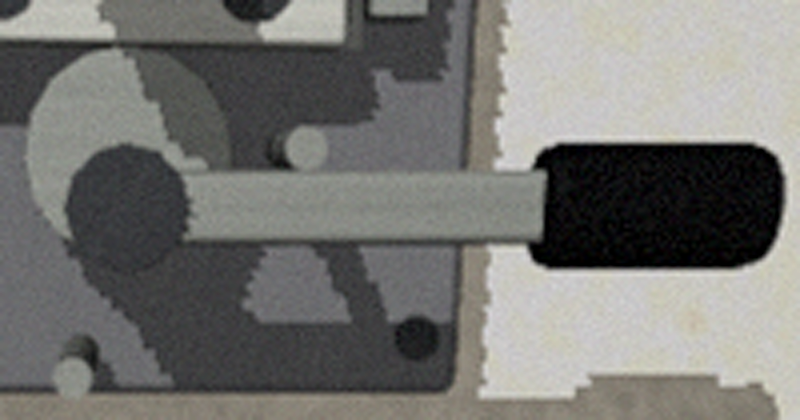

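```bash
python3 - <<'E'
from h import *
s=robot.read_state();print(s["t"],np.abs(s["qvel"]).max(),s["force"])
print(robot.hand_in())
E
```

```text
23.15 0.051860831094905226 [ 0.60143194 -0.40533906  0.51275775]
the job is handed in; nothing more can be done
None
```

I opened the lever to its stop, set plate_short on the bed and let go of it, and pushed the lever to its locked stop. I handed the job in at 23 s; no verdict was reported.

- **Lever:** the force was about 9 N against the open stop and 14 N against the locked stop. In the last wrist picture the handle rests on its pin and is parallel to the fence to about 0.01 rad.
- **Plate:** the last picture shows it flat against the fence, square to it to under 0.5°, with gaps on both sides to the cheeks. It touched down 20 mm above its pick height, with about 5 N. The hand was clear and the force near zero at hand-in.
- **First opening push went wrong:** the finger rode on top of the knob with about 10 N and dragged the lever only part way. I lifted off, went lower and finished the push.
- **TCP height disagrees:** the fingertips touched the plate, and probably the knob, about 22 mm above the reported TCP height. I went by touch for the pick and the placing instead.
- **Other objects:** I did not touch plate_long, the turquoise look-alike or the rest on purpose. The pictures showed nothing shifted, but I did not measure them at the end.

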